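# Switch on the long flashlight on the garage bench

### The arm

A 6-joint arm with a two-finger parallel gripper is mounted at the origin on the work surface. World frame = base frame: x ahead of the robot, y to its left, z up, the work surface at z = 0. Lengths are in m, angles in rad, forces in N, time in s.
With the tool pointing down it reaches from about 0.275 to 0.875 m from the base axis. Payload 12.5 kg.
Tool frame: the origin (TCP) lies on the centre line of the jaws, within the pads' length; the fingertips stand r.finger_overhang ahead of it and the grasp point (between the pads) lies 3 mm ahead of it (r.finger_overhang is the distance from the TCP to the fingertips, in m); z points along the fingers, y is the line along which they close (so a half turn about z gives the same grasp; the last joint's range is limited). The gripper opens to 85 mm and grips with 20 to 120 N. Pads are 22 mm wide; open, the fingers measure 114 mm over their backs; the gripper's body (76 mm by 85 mm) begins 54 mm behind the grasp point. The pads swing forward as they close: fully open they stand 13 mm farther back than shut.
Start: joints at [1.089, 0.351, 1.652, -0, 1.139, -0.085], TCP at [0.213, 0.507, 0.253] pointing down, gripper open.
Joint ranges: [-2.75, 2.75], [-0.79, 2.1], [0.01, 2.65], [-1.57, 4.71], [0.07, 3.14], [-2.87, 2.87]. Speed limits (rad/s): [2.22, 2.22, 2.79, 3.14, 3.14, 3.14].

### API

Orientations are given as a unit quaternion [x, y, z, w].
In Python, from cell import r, optics gives the robot as it stands. The module is installed in compiled form; this text tells all that it offers. Calls block until the motion is done:
- r.move_to(position, orientation): joint-space move of the TCP to a pose.
- r.move_linear(position, rot=None, vel=0.15): straight line of the TCP; rot=None keeps the orientation; vel is the mean speed in m/s.
- r.set_joints(angles): joint-space move.
- r.set_gripper(opening, squeeze=None): opening from 0.0 (shut) to 1.0 (fully open); squeeze is the grip in N (None keeps the last); returns when the fingers have stopped.
- r.sleep(seconds).
- r.inverse_kinematics(position, orientation): joint angles nearest the present ones, or None.
- optics.get_image(name): name is "side" or "top"; returns a dict with "pixels" (384x512x3 uint8, red, green, blue), "depth" (384x512 float32, m along the optical axis (not along the pixel's ray), 0 where there is no reading), "fx", "fy", "cx", "cy" (pixels), "camera_from_world" (4x4, takes a point from world to camera coordinates). Camera axes: x right, y down, z forward; pixel columns grow to the right and rows downward; lengths in m; the calibration is good to about 2 mm. A picture is of the moment at which its call begins.
A pose or a line that the arm cannot do raises r.PlanningError and nothing moves.
- r.hand_in(): hands the job in; it is judged then, once.
Readings, each from a call of its own:
- r.current_t(): time.
- r.current_q(): joint angles.
- r.current_qvel(): joint speeds.
- r.current_effort(): joint torques, N m.
- r.current_tool_pos(): TCP position.
- r.current_ee_rot(): TCP orientation.
- r.current_contact_force(): force on the tool from outside, world axes, zero at the start.
- r.current_torque(): the same for the moment, N m.
- r.current_opening(): opening from 0.0 (shut) to 1.0 (fully open).
- r.current_finger_force(): force on a finger pad.
Only numpy, scipy, OpenCV 4.12 (cv2) and the standard library are available. Lean on these libraries where they do the work, as an engineer would, in place of code of your own. Each camera call takes 0.05 s, during which the arm holds its last target. There are 200 camera calls.

### The job

Two flashlights lie strapped in wooden cradles on the workbench, both switched off. Switch on the long one: push the ridge of the slide switch on its top towards its lens end until it clicks over and sits fully home. Leave the short flashlight switched off.

Things in the scene. Friction and masses are not known exactly. Their poses are not given: they have to be found in the camera images.
- long_torch_ridge (a point): Long flashlight (260 mm long, head 72 mm wide, fixed): middle of the top of its switch's ridge; moves with it. x points to the head (aluminium lens end), off to on; z up. The grey ridge is 6 mm thick (x), 20 wide (y), 8 high, on a flush plate in a flat black panel 40 wide, 78 mm above the bench. When off, flat for 78 mm behind it, 57 ahead; nearby parts are no higher than the ridge.
- long_torch_switch (a joint): Slide switch of the long flashlight, in m: 0 = off (tail end), 0.014 = on (head end). A detent drives it from mid-travel (0.007) to the nearer end: it snaps over past the middle; about 4 N starts it moving.
- short_torch_ridge (a point): Short flashlight (160 mm long, head 54 mm wide, fixed): middle of the top of its switch's ridge; moves with it. x points to the head (aluminium lens end), off to on; z up. The grey ridge is 6 mm thick (x), 20 wide (y), 8 high, on a flush plate in a flat black panel 40 wide, 67 mm above the bench. When off, flat for 53 mm behind it, 37 ahead; nearby parts are no higher than the ridge.
- short_torch_switch (a joint): Slide switch of the short flashlight, to be left off, in m: 0 = off (tail end), 0.014 = on (head end). A detent drives it from mid-travel (0.007) to the nearer end: it snaps over past the middle; about 4 N starts it moving.

How it is judged:
By the outcome, as a careful person would: the job done as asked, in the order asked, and still so for the second after the job is handed in, with the robot touching nothing.
It also fails if it takes over 32 s, if anything falls off the work surface, if the arm or the gripper's body presses on something with over 40 N, if the wrist force passes 120 N, or if a joint passes its speed limit or range.

## Working session

There is one attempt and no reset: what is moved stays moved. The work goes in short steps, each a Python script; the robot and the scene stay as the last script left them, time stands still between calls to the robot, and variables do not carry over. Pictures are saved under pics/ and viewed, at most 10 in all, crops included, and the job is handed in when it is done.

```bash
mkdir -p pics; python3 - <<'E'
from cell import r, optics
import cv2,numpy as np
for n in("top","side"):
    d=optics.get_image(n); np.savez(f"{n}0.npz",**d)
    cv2.imwrite(f"pics/{n}0.png",d["pixels"][:,:,::-1])
    print(n,d["fx"],d["cx"],d["cy"],np.linalg.inv(d["camera_from_world"]).round(3).tolist())
print(r.finger_overhang,r.current_ee_rot(),r.current_t())
E
```

```text
top 475.4701849660938 259.50631338058474 199.16819683655413 [[-0.003, -0.996, 0.093, 0.483], [-1.0, 0.002, -0.018, -0.002], [0.018, -0.093, -0.996, 1.015], [0.0, 0.0, 0.0, 1.0]]
side 478.476349726528 259.7630239869356 193.0249792601177 [[0.986, -0.123, 0.11, 0.48], [-0.165, -0.693, 0.702, -0.494], [-0.01, -0.71, -0.704, 0.603], [0.0, 0.0, 0.0, 1.0]]
0.022 [ 1.97097036e-01  9.80383849e-01 -4.99586454e-04 -1.29549552e-04] 0.1
```

View pics/top0.png

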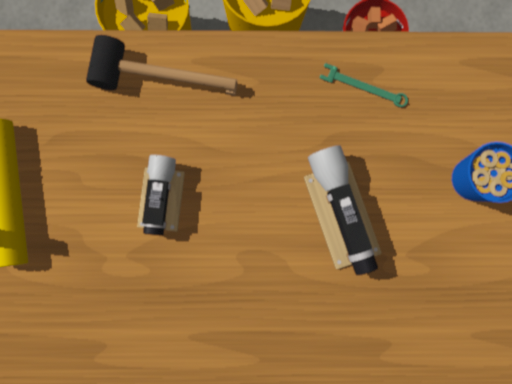

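View pics/side0.png

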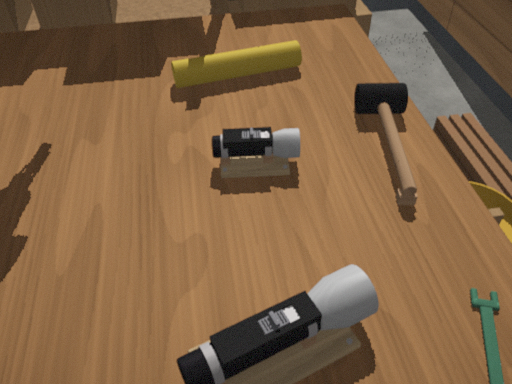

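The top view shows the long torch on the right, with its head at about (328,160) and its switch near (349,210). The short torch is at (157,195). In the side view the long torch's switch is near (280,320). I'll zoom in on the switch in both views.

```bash
python3 - <<'E'
import cv2,numpy as np
a=np.load("top0.npz")["pixels"][170:250,310:390,::-1]; b=np.load("side0.npz")["pixels"][280:360,240:320,::-1]
f=lambda i:cv2.resize(i,(400,480)if 0 else(400,400),interpolation=cv2.INTER_NEAREST)
cv2.imwrite("pics/z.png",np.hstack([f(a),f(b)]))
E
```

```text
(no output)
```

View pics/z.png

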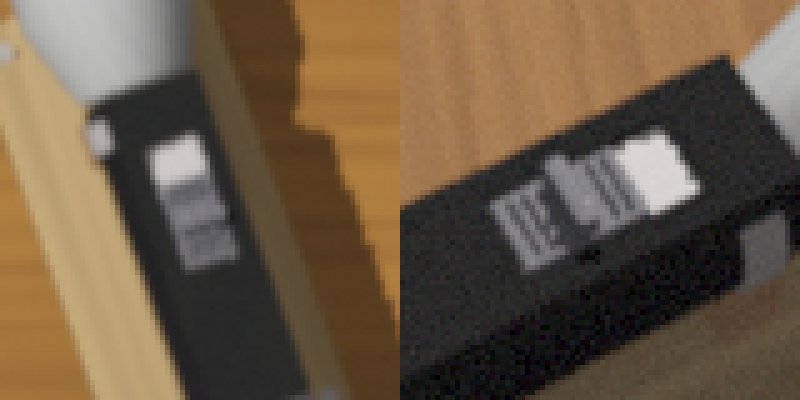

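```bash
cat > h.py <<'E'
import numpy as np, cv2
def ray(d,u,v):
    M=np.linalg.inv(d["camera_from_world"]); 
    w=M[:3,:3]@np.array([(u-d["cx"])/d["fx"],(v-d["cy"])/d["fy"],1]); return M[:3,3],w
def plane(d,u,v,z):
    o,w=ray(d,u,v); return o+w*(z-o[2])/w[2]
def tri(rs):
    A=0;b=0
    for o,w in rs:
        w=w/np.linalg.norm(w);P=np.eye(3)-np.outer(w,w);A=A+P;b=b+P@o
    return np.linalg.solve(A,b)
E
python3 - <<'E'
from h import *
t=np.load("top0.npz");s=np.load("side0.npz")
print("tri",tri([ray(t,350,213),ray(s,274.5,318)]))
print("planes",plane(t,350,213,.086),plane(s,274.5,318,.086))
for d,(a,b,c,e) in((t,(150,280,300,390)),(s,(260,384,180,330))):
    V,U=np.mgrid[a:b,c:e]; Z=d["depth"][a:b,c:e].astype(float)
    C=np.stack([(U-d["cx"])/d["fx"]*Z,(V-d["cy"])/d["fy"]*Z,Z],-1); M=np.linalg.inv(d["camera_from_world"])
    W=C@M[:3,:3].T+M[:3,3]; g=d["pixels"][a:b,c:e].max(-1)
    m=(g<70)&(W[...,2]>.072)&(Z>0)
    p=W[m]; r=cv2.minAreaRect((p[:,:2]*1000).astype(np.float32)); l=cv2.fitLine(p[:,:2].astype(np.float32),cv2.DIST_HUBER,0,.001,.001).ravel()
    print(m.sum(),"z",np.median(p[:,2]),"rect",r,"line",l,"yaw",np.arctan2(l[1],l[0]))
    pl=(d["pixels"].min(-1)[a:b,c:e]>75)&(np.ptp(d["pixels"],axis=2)[a:b,c:e]<25)&(W[...,2]>.07)
    # plate/ridge pixels near the axis
    u=l[:2]; q=W[...,:2]-l[2:]; al=q@u; ac=q@[-u[1],u[0]]
    k=pl&(abs(ac)<.015)&(abs(al)<.05); print("plate",k.sum(),np.median(ac[k]),np.percentile(al[k],[1,99]))
    h=k&(W[...,2]>.083); print("high",h.sum(),W[h].mean(0) if h.any() else "")
E
```

```text
tri [ 0.54164343 -0.19591485  0.08818211]
planes [ 0.5413541  -0.19633366  0.086     ] [ 0.54233762 -0.19466267  0.086     ]
1175 z 0.07764164113469763 rect ((510.4822998046875, -206.3238067626953), (177.89772033691406, 40.97291564941406), 18.536205291748047) line [ 0.94641286  0.32295927  0.5181127  -0.20305794] yaw 0.32885465
plate 255 -0.0005712846539100457 [0.0060445  0.04949239]
high 31 [ 0.54103791 -0.19549105  0.08604373]
3164 z 0.07737535118411143 rect ((510.626953125, -204.7659149169922), (179.35618591308594, 41.542423248291016), 18.372591018676758) line [ 0.9512954   0.30828083  0.5175531  -0.20454718] yaw 0.3133853
plate 451 0.003044767106735321 [0.00893017 0.0497698 ]
high 59 [ 0.54146515 -0.19441866  0.085461  ]
```

```bash
cat >> h.py <<'E'
R=np.array([.5413,-.1955,.086]); YAW=.322
U=np.array([np.cos(YAW),np.sin(YAW),0])
E
python3 - <<'E'
from cell import r
from h import *
r.set_gripper(0.0)
P=R-.030*U
for th in (YAW+np.pi,YAW):
    q=[np.cos(th/2),np.sin(th/2),0,0]
    up=np.r_[P[:2],.18]; j=r.inverse_kinematics(up,q); print(j)
    if j is None: continue
    try: r.move_to(up,q); break
    except r.PlanningError as e: print(e)
r.move_linear(np.r_[P[:2],.125],vel=.1)
r.sleep(.2); f0=r.current_contact_force(); print(r.current_t(),r.current_tool_pos(),f0)
z=.125
while z>.096:
    z-=.0015; r.move_linear(np.r_[P[:2],z],vel=.03)
    f=r.current_contact_force()-f0
    if f[2]>4 : break
print(z,r.current_tool_pos(),f,r.current_t(),r.current_opening())
E
```

```text
[-4.64560277e-01  4.41734831e-01  1.71593071e+00 -4.44089210e-16
  9.83927116e-01 -2.35735660e+00]
4.5083 [ 0.51313851 -0.20513118  0.12564727] [-0.4028093  -0.17557551 -0.63186801]
0.09949999999999998 [ 0.51301694 -0.20509176  0.10005288] [-0.42280904  0.60838426  7.83617883] 8.7583 -0.0034208495517258947
```

```bash
python3 - <<'E'
from cell import r, optics
from h import *
go=lambda s,z,v:r.move_linear(np.r_[(R+s*U)[:2],z],vel=v)
go(-.030,.1032,.05); go(-.019,.1032,.04); r.sleep(.1)
f0=r.current_contact_force(); s=-.019
while s<.004:
    s+=.001; go(s,.1032,.03)
    f=(r.current_contact_force()-f0)
    p=((r.current_tool_pos()-R)@U)
    print(round(s*1e3),round(p*1e3,1),(f@U).round(1),f[2].round(1))
    if s>-.006 and f@U<-10: break
print(r.current_t())
go(s-.012,.1032,.05); go(s-.012,.16,.1); go(s-.14,.2,.15)
for n in("top","side"):
    d=optics.get_image(n); np.savez(f"{n}1.npz",**d)
a=np.load("top1.npz")["pixels"][170:250,310:390,::-1]; b=np.load("side1.npz")["pixels"][280:360,240:320,::-1]
g=lambda i:cv2.resize(i,(400,400),interpolation=cv2.INTER_NEAREST)
cv2.imwrite("pics/z1.png",np.hstack([g(a),g(b)])); print(r.current_t())
E
```

```text
-18 -18.0 -0.4 0.2
-17 -17.0 -0.6 -0.1
-16 -15.9 -0.6 -0.1
-15 -15.0 -1.0 -0.2
-14 -14.0 -0.3 -0.1
-13 -13.2 -4.0 0.7
-12 -12.1 -4.1 0.2
-11 -10.9 -2.7 -0.2
-10 -9.8 -2.4 -0.8
-9 -8.8 -1.2 0.1
-8 -7.8 -1.5 -0.5
-7 -6.7 -0.2 0.1
-6 -5.8 0.1 -0.1
-5 -4.9 -1.3 0.3
-4 -3.9 -1.6 0.1
-3 -2.9 -0.3 0.1
-2 -2.0 -0.3 0.7
-1 -1.0 -0.2 0.3
0 0.1 -0.4 -0.8
1 0.6 -4.2 2.0
2 0.9 -10.2 3.6
14.7833
17.0333
```

View pics/z1.png

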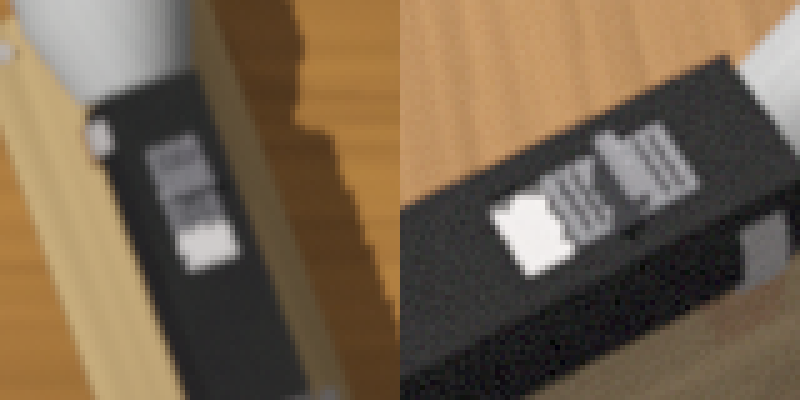

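The switch plate has moved fully towards the head. The white part now shows at the tail end (crop about (207,245) in the top view), and the ridge hit its stop after about 14 mm. The arm is clear.

```bash
python3 -c "
from cell import r
print(r.hand_in())"
```

```text
the job is handed in; nothing more can be done
None
```

The long flashlight is switched on: its switch snapped over, hit its end stop after about 14 mm and still sat fully home in the pictures taken after the arm backed away; the short one was never touched, and the job was handed in at about 17 s of the 32 s allowed.

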